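# Drift the last carriage into line on a lasting jack and clamp it

## Robot

A 6-joint arm with a two-finger parallel gripper is mounted at the origin on the work surface. World frame = base frame: x ahead of the robot, y to its left, z up, the work surface at z = 0. Lengths are in m, angles in rad, forces in N, time in s.
With the tool pointing down it reaches from about 0.35 to 0.925 m from the base axis. Payload 6.4 kg.
Tool frame: the origin (TCP) lies on the centre line of the jaws, within the pads' length; the fingertips stand 14 mm ahead of it and the grasp point (between the pads) lies 5 mm behind it; z points along the fingers, y is the line along which they close (so a half turn about z gives the same grasp; the last joint's range is limited). The gripper opens to 94 mm and grips with 3 to 60 N. Pads are 16 mm wide; open, the fingers measure 119 mm over their backs; the gripper's body (75 mm by 177 mm) begins 78 mm behind the grasp point.
Start: joints at [-1.508, 0.245, 1.558, -0, 1.339, -0.174], TCP at [0.152, -0.632, 0.219] pointing down, gripper open.
Joint ranges: [-3.13, 3.13], [-1.02, 2.26], [0.13, 2.54], [-0.95, 4.09], [0.21, 2.88], [-2.74, 2.74]. Speed limits (rad/s): [2.57, 2.57, 3.14, 3.14, 3.14, 3.14].

## Interface

Orientations are given as a rotation vector (axis times angle).
In Python, from rig import observe, snapshot, calibration, finish_job gives the robot as it stands.
- The arm moves only by the tool arm_command, never from a script. Its argument "series" is a list that holds one entry, the list of rows, each a list of 7 numbers: the shift along the tool's x, y, z in mm, then the turn, a rotation vector about the tool's x, y, z in degrees, then the closure, from -1 (fully open) to 1 (shut). A call has exactly 10 rows; each row shifts and turns the commanded pose from where the row before left it, along the tool's axes as they then stand; what a row does not reach is not made up. A row lasts 1/8 s, in which the tool goes at most 62.5 mm and 10.7 degrees, less where a joint would pass 70% of its speed; a pose out of reach is approached as far as the arm can. A call is refused whole if a number of a shift passes 62.5 or a number of a turn 10.7, either way. A call with a gripper value outside its range is refused whole. The fingers move at their own pace and stop on an object; "grip_force" is the grip in N (left out, the last holds). Time passes only in rows, so rows that do not move let the fingers close, or fill a call up. It gives the time, the measured TCP pose, the force, the opening and the grip force at its end, in the units of the state.
- observe(): the state, without advancing time (a new reading comes with each control period).
- snapshot(name): name is "scene" or "top" or "wrist"; returns the picture (384x512x3 uint8, blue, green, red); there is no depth.
- calibration(name): a dict with "fov_y" (degrees; the focal length in pixels is half the picture's height over the tangent of half this angle, whatever the lens; pixels are square), "cx", "cy" (the principal point, pixels), "k1" (the pictures are not rectified: a ray, as slopes to the right and down, at radius r is drawn at 1 + k1 r^2 times it, then the intrinsics apply), "cam_to_world" (4x4, takes a point from camera to world coordinates); the wrist camera has in their place "mount" (4x4, takes a point from camera to tool coordinates, whose origin is the TCP and whose axes are the flange's). Camera axes: x right, y up, looking along -z (the intrinsics and any distortion apply to the point x, -y, -z); pixel columns grow to the right and rows downward; lengths in m; the calibration is good to about 2 mm. A picture is of the moment at which its call begins: read the wrist's pose just before it. calibration takes no time and is no camera call.
- finish_job(): hands the job in; it is judged then, once.
The state is a dict: "t": time; "qpos": joint angles; "dq": joint speeds; "joint_efforts": joint torques, N m; "ee_pos": TCP position; "eef_rot": TCP orientation; "wrist_force": force on the tool from outside, world axes, zero at the start; "wrist_torque": the same for the moment, N m; "opening": finger opening in m; "gripper_force": force on a finger pad.
Only numpy, scipy, OpenCV 4.12 (cv2) and the standard library are available. Lean on these libraries where they do the work, as an engineer would, in place of code of your own. Each camera call takes 0.05 s, during which the arm holds its last target. There are 200 camera calls.

## Task

Take the orange-handled tapered drift from the tool rack and push it, square to the sloping bed plate, down through the bed hole and the offset hole of the brass carriage below it, until its collar is home on the plate and the carriage has been pulled into line. Leave the drift there, then reach through the yellow guard and turn the red clamp knob clockwise all the way to its stop. Move the carriage only with the drift (no pushing on it or on the green last by hand or arm), and leave the other tools and things where they are.

Things in the scene. Friction and masses are not known exactly. Their poses are not given: they have to be found in the camera images.
- jack: Lasting jack, fixed to the table: blue base 170 x 430 mm; origin on the table under the bed hole, z up, y along its long side. In its frame: bed hole at (0, 0, 135) mm; clamp knob at y = +170; green shoe last (250 mm long, toe to +x, top below 235 mm) at y = -175, its flank at y = -130. The bed plate slopes 30 degrees, rising to +x. Place and yaw vary.
- bed_hole (a point): Centre of the mouth of the 15.5 mm hole in the fixed grey bed plate (100 x 92 x 8 mm), on its upper face. z: out along the hole's axis, 30 degrees from vertical, leaning to the robot (jack -x); y: the carriage's sliding direction, level. Under the plate: 2 mm gap, carriage 8 mm thick, then free space for 60 mm along the axis.
- carriage_hole (a point): Centre of the mouth of the 15.5 mm hole in the brass carriage, on the carriage's upper face, 10 mm below the bed plate's upper face along the axis. Same axes as bed_hole; it starts 4.5 to 7 mm off along +y.
- carriage_slide (a joint): Slide of the brass carriage with the last, in m along bed_hole's y: 0 = both holes in line, range -0.012 to 0.012, starts at +0.0045 to +0.007. It stays where it is left; about 3 N moves it.
- drift_grip (a point): Middle of the orange round grip (20 mm diameter, 55 mm long) of the steel drift; z points along the drift from tip to grip. Below this point along the axis: grip to 27 mm, collar (26 mm diameter) 27 to 33 mm. The drift is round about its axis, 0.14 kg, 128 mm long. It starts upright in one of the three rack holes, this point 118 mm above the table.
- drift_seat (a point): Centre of the underside of the drift's collar, the face that comes to rest on the bed plate; z as drift_grip. Below it along the axis: shank 14 mm diameter for 22 mm, then an even taper to a blunt 5 mm tip, 67 mm below this point.
- rack: Fixed wooden tool rack block 215 (x) x 56 (y) x 85 mm high; origin under its centre; three 18 mm holes in a row along its x at -72, 0, +72 mm hold the drift (orange grip), an awl (wooden grip) and a punch (blue grip) in any order, each hanging 50 to 67 mm deep by its collar; grips rise up to 61 mm above the block. Place and yaw vary.
- clamp_knob (a joint): Clamp knob angle in rad: starts 0 to 0.3, grows clockwise seen from above, stop at 1.45. Friction about 0.06 N m; it stays where it is left. At 0 its grip bar lies along the jack's x axis.
- knob_grip (a point): Centre of the knob's red grip bar, 71 mm above the table: bar 42 mm along this point's x, 14 wide, top 13 mm above, disc 17 mm below this point. Vertical axis; frame turns with the knob. The yellow guard plate, upper face 107 mm above the table, has a round 100 mm opening centred over it: fingers must be partly closed (about 40 mm apart) to go in.
- awl: Bystander: awl with a wooden grip, standing in the rack; leave it. Origin at its tip.
- punch: Bystander: punch with a blue grip, standing in the rack; leave it. Origin at its tip.
- hammer: Bystander: hammer, 260 mm long, lying on the left, 26 mm high; origin under its middle.
- tack_tin: Bystander: round tin, 64 mm diameter, 55 high, beyond the jack; origin under its centre.
- bottle: Bystander: white bottle, 56 mm diameter, 120 high, beyond the rack; origin under its centre.
- soles: Bystander: two stacked rubber soles, 260 x 72 x 24 mm; origin underneath.
- heel: Bystander: black shoe heel, 72 x 55 x 22 mm, in front of the jack; origin underneath.
- drift: The drift as a whole (see drift_grip); origin at the centre of its tip.
- carriage: The brass carriage plate and the green last on it (they slide as one); origin coincides with bed_hole when in line.

How it is judged:
On the way, in this order (a step that is already met when the one before it is completed fails the run):
1. the drift is home: collar on the bed plate, carriage in line, knob not yet turned to its stop (distance between drift_seat and bed_hole below 0.004 m and angle between the z axis of drift_seat and the z axis of bed_hole, either way round below 0.08 rad and value of joint carriage_slide between -0.0025 and 0.0025 m and value of joint clamp_knob below 1.2 rad), for 0.2 s.
2. the clamp knob is turned to its stop (value of joint clamp_knob above 1.25 rad), for 0.2 s.
At the end, for the whole second after the job is handed in: The drift rests in both holes with the centre of its collar's underside within 4 mm of the bed hole's mouth and its axis within 0.08 rad of the hole's axis, the carriage is within 2.5 mm of line, and the knob stands beyond 1.25 rad of its 1.45 rad travel; the drift is at rest (distance between drift_seat and bed_hole below 0.004 m and angle between the z axis of drift_seat and the z axis of bed_hole, either way round below 0.08 rad and value of joint carriage_slide between -0.0025 and 0.0025 m and value of joint clamp_knob above 1.25 rad and linear speed of drift below 0.02 m/s); the robot touches nothing.
It fails at once if the robot pushes on the carriage or the last (over 8 N) (contact force between carriage and the fingers above 8 N or contact force between carriage and the arm above 8 N).
It fails at once if a bystander (awl, punch, hammer, tin, bottle, soles, heel) is moved more than 40 mm (distance of any of awl, punch, hammer, tack_tin, bottle, soles, heel from where it was at the start of the episode above 0.04 m).
It also fails if it takes over 67 s, if anything falls off the work surface, if the arm or the gripper's body presses on something with over 40 N, if the wrist force passes 120 N, or if a joint passes its speed limit or range.

## Working session

There is one attempt and no reset: what is moved stays moved. The work goes in short steps, Python scripts to look and compute and a tool call to move; the robot and the scene stay as the last step left them, time stands still between calls to the robot, and variables do not carry over. Pictures are saved under pics/ and viewed, at most 10 in all, crops included, and the job is handed in when it is done.

Besides the shell and the picture viewer there is one more tool, called after "Call:" as a command line: name --argument value ..., lists and objects as JSON in quotes. arm_command: Moves the arm, as the interface text tells. Its arguments: {"type":"object","properties":{"series":{"type":"array"},"grip_force":{"type":"number"}},"required":["series"]}

```bash
mkdir -p pics; ls; cat > h.py <<'E'
import numpy as np, cv2
from scipy.spatial.transform import Rotation as R
from rig import observe, snapshot, calibration
def intr(c):
    f=192/np.tan(np.radians(c['fov_y'])/2); return f
def pose(o=None):
    o=o or observe(); T=np.eye(4); T[:3,:3]=R.from_rotvec(o['eef_rot']).as_matrix(); T[:3,3]=o['ee_pos']; return T
def cam(name,T=None):
    c=calibration(name)
    M=np.array(c['cam_to_world']) if 'cam_to_world' in c else (pose() if T is None else T)@np.array(c['mount'])
    return c,M
def proj(P,name,T=None):
    c,M=cam(name,T); f=intr(c); P=np.atleast_2d(P)
    q=(P-M[:3,3])@M[:3,:3]; x=q[:,0]/-q[:,2]; y=-q[:,1]/-q[:,2]; s=1+c['k1']*(x*x+y*y)
    return np.c_[c['cx']+f*x*s,c['cy']+f*y*s]
def ray(uv,name,T=None):
    c,M=cam(name,T); f=intr(c); uv=np.atleast_2d(uv).astype(float)
    d=(uv-[c['cx'],c['cy']])/f; u=d.copy()
    for _ in range(30): u=d/(1+c['k1']*(u**2).sum(1,keepdims=True))
    r=np.c_[u[:,0],-u[:,1],-np.ones(len(u))]@M[:3,:3].T
    return M[:3,3],r
def atz(uv,z,name,T=None):
    o,r=ray(uv,name,T); z=np.broadcast_to(z,len(r)); return o+r*((z-o[2])/r[:,2])[:,None]
E
python3 - <<'E'
from h import *
o=observe(); print(o)
for n in ('scene','top'):
    cv2.imwrite(f'pics/{n}0.png',cv2.resize(snapshot(n),(800,600),interpolation=cv2.INTER_CUBIC)); print(n,calibration(n))
print(calibration('wrist'))
E
```

```text
pics
{'t': 0.0, 'qpos': array([-1.50809545e+00,  2.45791653e-01,  1.55900077e+00, -5.53228562e-06,
        1.33870205e+00, -1.74091681e-01]), 'dq': array([-0.00126766, -0.00100366, -0.0004224 ,  0.00093452, -0.00093231,
        0.00015342]), 'joint_efforts': array([-2.11552306e-04, -4.15833771e+01, -3.14603269e+01,  6.84268749e-02,
        3.32803954e-02, -1.41909291e-04]), 'ee_pos': array([ 0.15245394, -0.63127861,  0.2183668 ]), 'eef_rot': array([-3.11771333e+00, -3.70862162e-01, -1.57759619e-04]), 'wrist_force': array([-0.22365607,  0.32736079, -0.54580113]), 'wrist_torque': array([-0.01384951, -0.01163909,  0.00719433]), 'gripper_force': 0.0, 'opening': 0.09432646603733234}
scene {'fov_y': 49.44422170628061, 'cx': 255.71230375346366, 'cy': 200.14459609693364, 'k1': 0.034349750454285934, 'cam_to_world': array([[ 0.81335504, -0.46224155,  0.35325108,  1.02427919],
       [ 0.58155221,  0.66253189, -0.47206835, -0.59531734],
       [-0.0158305 ,  0.58939312,  0.80769124,  1.17989916],
       [ 0.        ,  0.        ,  0.        ,  1.        ]])}
top {'fov_y': 51.73039221270372, 'cx': 262.1532818244655, 'cy': 193.7005649866361, 'k1': -0.02601342390546356, 'cam_to_world': array([[-0.01474641,  0.99145325, -0.12962634,  0.42849412],
       [-0.99977225, -0.01662041, -0.01338696,  0.01472133],
       [-0.01542699,  0.1293994 ,  0.99147254,  1.31984392],
       [ 0.        ,  0.        ,  0.        ,  1.        ]])}
{'fov_y': 59.16335712448059, 'cx': 253.53966403709484, 'cy': 194.09349900016994, 'k1': 0.030581521638936075, 'mount': array([[ 5.95628563e-05,  9.73035117e-01,  2.30657011e-01,
         6.77687551e-02],
       [ 9.99999464e-01,  1.80380983e-04, -1.01917498e-03,
         1.24785196e-04],
       [-1.03329919e-03,  2.30656948e-01, -9.73034585e-01,
        -1.64284469e-01],
       [ 0.00000000e+00,  0.00000000e+00,  0.00000000e+00,
         1.00000000e+00]])}
```

View pics/top0.png

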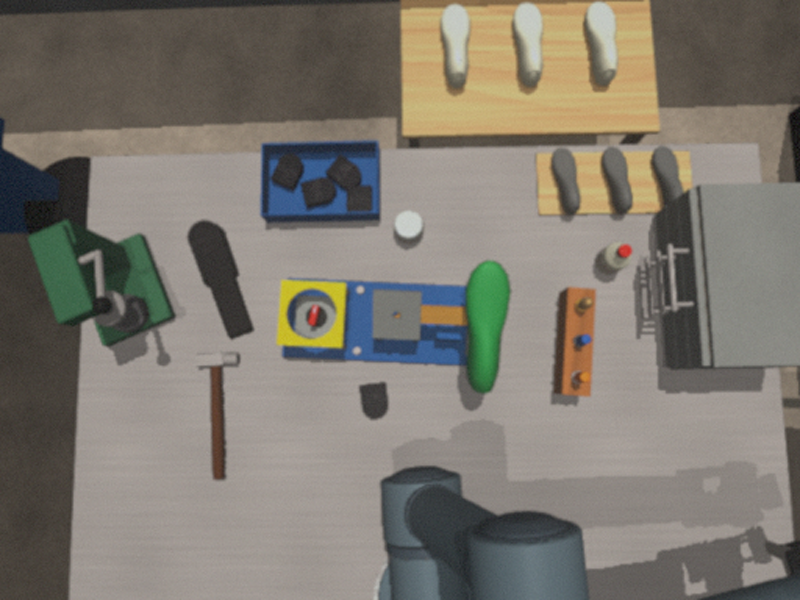

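View pics/scene0.png

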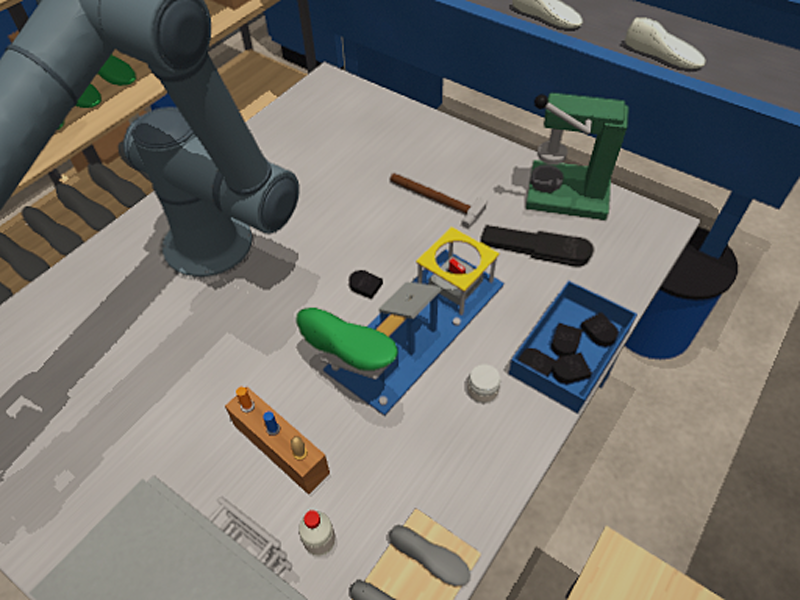

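The top view (enlarged 1.5625x) shows the drift grip at about (583,378), the bed hole at (397,315), the knob at (314,316), and the yellow guard corners at (283,281), (346,283), (345,347) and (279,346). The scene view shows the drift at (243,396), the hole at (410,298) and the knob at (456,266). Next I'll turn these into positions.

```bash
python3 - <<'E'
from h import *
s=1.5625
def tri(a,b):
    o1,r1=ray(np.array(a)/s,'top'); o2,r2=ray(np.array(b)/s,'scene'); r1=r1[0]/np.linalg.norm(r1);r2=r2[0]/np.linalg.norm(r2)
    A=np.c_[r1,-r2]; t=np.linalg.lstsq(A,o2-o1,rcond=None)[0]; p,q=o1+t[0]*r1,o2+t[1]*r2
    return (p+q)/2,np.linalg.norm(p-q)
print('hole',tri((397,315),(410,298)), 'knob',tri((314,316),(456,266)), 'drift',tri((582,377),(243,391)))
g=atz(np.array([(283,281),(346,283),(345,347),(279,346)])/s,.107,'top'); print('guard',g, g.mean(0))
print('hole z.135',atz(np.array([397,315])/s,.135,'top'),atz(np.array([410,298])/s,.135,'scene'))
print('driftz.146',atz(np.array([582,377])/s,.146,'top'),atz(np.array([243,391])/s,.146,'scene'))
# yellow centroid, guard opening
t=snapshot('top').astype(int); m=((t[...,2]>150)&(t[...,1]>130)&(t[...,0]<90)).astype(np.uint8)
c,_=cv2.findContours(m,cv2.RETR_EXTERNAL,cv2.CHAIN_APPROX_NONE); c=max(c,key=cv2.contourArea); r=cv2.minAreaRect(c); print(r)
b=cv2.boxPoints(r); w=atz(b,.107,'top'); print(w.mean(0), np.degrees([np.arctan2(*(w[(i+1)%4]-w[i])[1::-1]) for i in range(4)]))
# blue base & brass rack
m=((t[...,2]>140)&(t[...,1]<120)&(t[...,1]>60)&(t[...,0]<80)).astype(np.uint8); c,_=cv2.findContours(m,cv2.RETR_EXTERNAL,cv2.CHAIN_APPROX_NONE)
for k in sorted(c,key=cv2.contourArea)[-2:]:
    r=cv2.minAreaRect(k); w=atz(cv2.boxPoints(r),.085,'top'); print('rack?',r,w.mean(0),w)
E
```

```text
hole (array([0.56136201, 0.05671847, 0.13380327]), np.float64(0.0038011303879399313)) knob (array([0.56786723, 0.22672796, 0.07317185]), np.float64(0.0012606819564433527)) drift (array([ 0.43599683, -0.29350489,  0.13665993]), np.float64(0.0010602764536682087))
guard [[0.63485552 0.28299659 0.107     ]
 [0.62860787 0.15703848 0.107     ]
 [0.50143447 0.1591991  0.107     ]
 [0.50536233 0.28939983 0.107     ]] [0.56756505 0.2221585  0.107     ]
hole z.135 [[0.55982691 0.05537943 0.135     ]] [[0.5631836 0.0573854 0.135    ]]
driftz.146 [[ 0.43557865 -0.29146847  0.146     ]] [[ 0.44167624 -0.29586287  0.146     ]]
((198.91844177246094, 200.46771240234375), (41.93533706665039, 41.325164794921875), 3.1798300743103027)
[0.56967686 0.22702708 0.107     ] [ -2.45078334 -94.21358419 176.77151289  85.97222606]
rack? ((199.49057006835938, 202.78302001953125), (3.5713741779327393, 8.928435325622559), 15.945395469665527) [0.56445457 0.22891018 0.085     ] [[0.55257268 0.23812948 0.085     ]
 [0.57961601 0.23055    0.085     ]
 [0.57632498 0.21967847 0.085     ]
 [0.54930461 0.22728278 0.085     ]]
rack? ((369.75830078125, 218.59254455566406), (17.134180068969727, 67.53810119628906), 3.012787342071533) [ 0.50730528 -0.30255306  0.085     ] [[ 0.40422856 -0.26561106  0.085     ]
 [ 0.61407464 -0.28637743  0.085     ]
 [ 0.61030663 -0.34006053  0.085     ]
 [ 0.40061131 -0.31816323  0.085     ]]
```

The hole, knob and drift heights (0.134, 0.073, 0.137 m) match the given ones. Jack yaw is about -2.4° and rack yaw about -5.9°. The drift stands in the near rack hole at (0.436, -0.295). Next I'll plan the approach above it.

```bash
cat >> h.py <<'E'
def goal(p,tilt=0,yaw=-2.4):
    "tool x along world yaw, z down, then tilted about tool y"
    T=np.eye(4); T[:3,:3]=(R.from_euler('z',yaw,degrees=True)*R.from_euler('x',180,degrees=True)*R.from_euler('y',tilt,degrees=True)).as_matrix(); T[:3,3]=p; return T
def plan(G,n=10,T0=None):
    T0=pose() if T0 is None else T0
    rv=R.from_matrix(T0[:3,:3].T@G[:3,:3]).as_rotvec(); d=G[:3,3]-T0[:3,3]
    for k in range(n):
        Rk=R.from_matrix(T0[:3,:3])*R.from_rotvec(rv*k/n)
        print(np.r_[Rk.inv().apply(d/n)*1e3, np.degrees(rv/n)].round(2).tolist())
        if np.linalg.norm(rv)<1e-2: print('x',n); break
E
python3 - <<'E'
from h import *
plan(goal([.436,-.295,.24]))
E
```

```text
[35.46, -26.05, -2.09, -0.01, -0.0, 1.6]
[34.72, -27.03, -2.1, -0.01, -0.0, 1.6]
[33.95, -27.99, -2.1, -0.01, -0.0, 1.6]
[33.16, -28.92, -2.1, -0.01, -0.0, 1.6]
[32.34, -29.84, -2.11, -0.01, -0.0, 1.6]
[31.49, -30.73, -2.11, -0.01, -0.0, 1.6]
[30.62, -31.59, -2.12, -0.01, -0.0, 1.6]
[29.73, -32.43, -2.12, -0.01, -0.0, 1.6]
[28.82, -33.25, -2.13, -0.01, -0.0, 1.6]
[27.88, -34.04, -2.13, -0.01, -0.0, 1.6]
```

Call:
arm_command --series '[[[35.5, -26, -2, 0, 0, 1.6, -1], [34.7, -27, -2, 0, 0, 1.6, -1], [34, -28, -2, 0, 0, 1.6, -1], [33.2, -29, -2, 0, 0, 1.6, -1], [32.3, -29.8, -2, 0, 0, 1.6, -1], [31.5, -30.7, -2, 0, 0, 1.6, -1], [30.6, -31.6, -2, 0, 0, 1.6, -1], [29.7, -32.4, -2, 0, 0, 1.6, -1], [28.8, -33.2, -2, 0, 0, 1.6, -1], [27.9, -34, -2, 0, 0, 1.6, -1]]]'

```text
t: 1.4
ee_pos: [0.4368, -0.2943, 0.2393]
eef_rot: [-3.141, 0.068, 0.0]
wrist_force: [0.1, 0.1, -0.5]
opening: 0.0939
gripper_force: 0.0
```

```bash
python3 - <<'E'
from h import *
T=pose(); print(T[:3,3]); im=snapshot('wrist'); np.save('T1.npy',T)
cv2.imwrite('pics/w1.png',cv2.resize(im,(800,600),interpolation=cv2.INTER_CUBIC))
print(proj([.436,-.295,.146],'wrist',T)*1.5625)
E
```

```text
[ 0.43683355 -0.29430815  0.23932767]
[[397.53965522 317.84707365]]
```

View pics/w1.png

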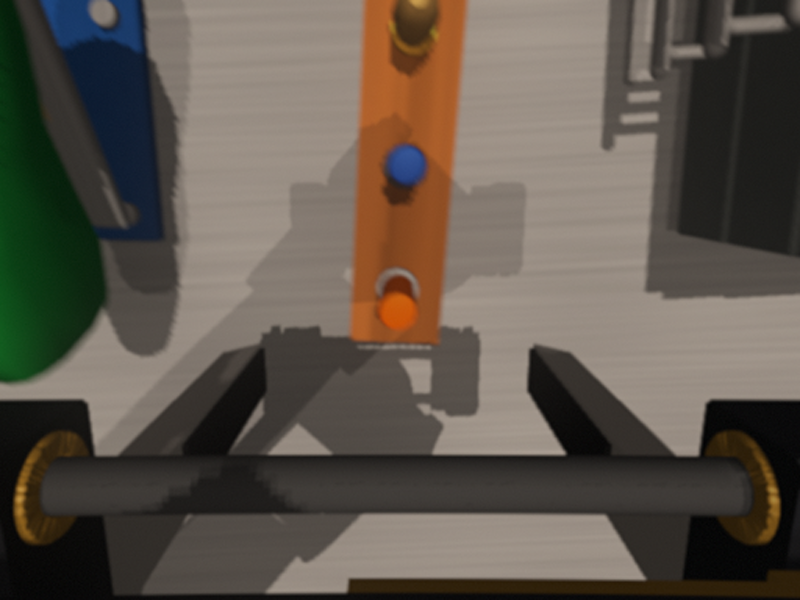

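The wrist view shows the drift's orange top at (398,310), the collar ring at about (397,285), and clear space on both sides for the fingers.

```bash
python3 - <<'E'
from h import *
T=np.load('T1.npy'); p=atz(np.array([398,310.5])/1.5625,.1455,'wrist',T)[0]; print(p)
print(atz(np.array([397,288])/1.5625,.091,'wrist',T))
plan(goal([p[0],p[1],.113]),5)
E
```

```text
[ 0.43968011 -0.29539119  0.1455    ]
[[ 0.43999812 -0.29501087  0.091     ]]
[0.09, 0.92, 25.33, -0.03, -0.02, 0.02]
x 5
```

```bash
python3 - <<'E'
from h import *
o=observe();print(o['t'],o['ee_pos'],o['eef_rot'],o['dq'].round(3))
E
```

```text
1.45 [ 0.43917465 -0.29105515  0.23963623] [-3.13878701e+00  6.31425555e-02 -2.80708823e-03] [-0.07   0.004 -0.001 -0.036 -0.01  -0.164]
```

Call:
arm_command --series '[[[0.5, 4.5, 10, 0, 0, 0, -1], [0, 0, 25, 0, 0, 0, -1], [0, 0, 25, 0, 0, 0, -1], [0, 0, 25, 0, 0, 0, -1], [0, 0, 25, 0, 0, 0, -1], [0, 0, 16.5, 0, 0, 0, -1], [0, 0, 0, 0, 0, 0, -0.3], [0, 0, 0, 0, 0, 0, 0.1], [0, 0, 0, 0, 0, 0, 0.1], [0, 0, 0, 0, 0, 0, 0.1]]]' --grip_force 50

```text
t: 2.7
ee_pos: [0.4369, -0.3005, 0.1138]
eef_rot: [3.14, -0.066, 0.002]
wrist_force: [-0.8, 0.1, 0.1]
opening: 0.0574
gripper_force: 0.0
```

```bash
python3 - <<'E'
from h import *
plan(goal([.4397,-.2953,.113]),1)
E
```

```text
[2.61, -5.32, 0.76, 0.06, -0.06, -0.03]
x 1
```

Call:
arm_command --series '[[[2.6, -5.3, 0.8, 0, 0, 0, 0.1], [0, 0, 0, 0, 0, 0, 0.1], [0, 0, 0, 0, 0, 0, 0.3], [0, 0, 0, 0, 0, 0, 0.5], [0, 0, 0, 0, 0, 0, 1], [0, 0, 0, 0, 0, 0, 1], [0, 0, 0, 0, 0, 0, 1], [0, 0, 0, 0, 0, 0, 1], [0, 0, 0, 0, 0, 0, 1], [0, 0, 0, 0, 0, 0, 1]]]' --grip_force 50

```text
t: 3.95
ee_pos: [0.4393, -0.2951, 0.1122]
eef_rot: [3.141, -0.067, 0.0]
wrist_force: [-0.7, -0.9, -0.1]
opening: 0.0194
gripper_force: 50.0
```

The grip holds (19.4 mm opening, 50 N). Lifting straight up to clear the rack and the last.

Call:
arm_command --series '[[[0, 0, -10, 0, 0, 0, 1], [0, 0, -25, 0, 0, 0, 1], [0, 0, -35, 0, 0, 0, 1], [0, 0, -40, 0, 0, 0, 1], [0, 0, -40, 0, 0, 0, 1], [0, 0, -40, 0, 0, 0, 1], [0, 0, -40, 0, 0, 0, 1], [0, 0, -40, 0, 0, 0, 1], [0, 0, -25, 0, 0, 0, 1], [0, 0, 0, 0, 0, 0, 1]]]'

```text
t: 5.2
ee_pos: [0.4397, -0.2951, 0.4096]
eef_rot: [3.138, -0.066, 0.005]
wrist_force: [0.7, -0.6, -2.3]
opening: 0.0194
gripper_force: 50.0
```

```bash
python3 - <<'E'
from h import *
# jack frame estimate
H=np.array([.5613,.0565,.135]); y=-2.4
ax=R.from_euler('z',y,degrees=True).apply([-.5,0,.866])
print('tcp goal off', H+ax*(0.067+.045+.028))  # tip 45mm above mouth: TCP is 28 above seat
plan(goal([.50,.056,.40],15),18)
E
```

```text
tcp goal off [0.4913614 0.0594313 0.25624  ]
[2.52, -19.63, 0.49, 0.01, 0.82, -0.0]
[2.52, -19.63, 0.53, 0.01, 0.82, -0.0]
[2.51, -19.63, 0.57, 0.01, 0.82, -0.0]
[2.5, -19.63, 0.61, 0.01, 0.82, -0.0]
[2.49, -19.63, 0.65, 0.01, 0.82, -0.0]
[2.48, -19.63, 0.69, 0.01, 0.82, -0.0]
[2.47, -19.63, 0.72, 0.01, 0.82, -0.0]
[2.46, -19.63, 0.76, 0.01, 0.82, -0.0]
[2.45, -19.63, 0.8, 0.01, 0.82, -0.0]
[2.44, -19.63, 0.84, 0.01, 0.82, -0.0]
[2.43, -19.63, 0.88, 0.01, 0.82, -0.0]
[2.41, -19.63, 0.91, 0.01, 0.82, -0.0]
[2.4, -19.63, 0.95, 0.01, 0.82, -0.0]
[2.39, -19.63, 0.99, 0.01, 0.82, -0.0]
[2.37, -19.63, 1.03, 0.01, 0.82, -0.0]
[2.36, -19.63, 1.06, 0.01, 0.82, -0.0]
[2.34, -19.63, 1.1, 0.01, 0.82, -0.0]
[2.32, -19.63, 1.13, 0.01, 0.82, -0.0]
```

Call:
arm_command --series '[[[5, -25, 0, 0, 1, 0, 1], [5, -40, 0, 0, 2, 0, 1], [5, -45, 0, 0, 2, 0, 1], [5, -45, 0, 0, 2, 0, 1], [5, -45, 0, 0, 2, 0, 1], [5, -45, 0, 0, 2, 0, 1], [5, -45, 0, 0, 2, 0, 1], [5, -40, 0, 0, 2, 0, 1], [5, -23, 0, 0, 1, 0, 1], [0, 0, 0, 0, 0, 0, 1]]]'

```text
t: 6.45
ee_pos: [0.4975, 0.0581, 0.4108]
eef_rot: [3.107, -0.06, 0.432]
wrist_force: [-0.4, -1.0, -2.3]
opening: 0.0192
gripper_force: 50.0
```

```bash
python3 - <<'E'
from h import *
plan(goal([.478,.060,.280],30),8)
E
```

```text
[-6.8, -0.13, 15.07, -0.02, 1.77, 0.02]
[-7.27, -0.13, 14.85, -0.02, 1.77, 0.02]
[-7.72, -0.13, 14.62, -0.02, 1.77, 0.02]
[-8.17, -0.13, 14.37, -0.02, 1.77, 0.02]
[-8.61, -0.13, 14.11, -0.02, 1.77, 0.02]
[-9.04, -0.13, 13.84, -0.02, 1.77, 0.02]
[-9.47, -0.13, 13.55, -0.02, 1.77, 0.02]
[-9.88, -0.13, 13.25, -0.02, 1.77, 0.02]
```

Call:
arm_command --series '[[[-6.8, 0, 15, 0, 1.8, 0, 1], [-7.3, 0, 15, 0, 1.8, 0, 1], [-7.7, 0, 14.6, 0, 1.8, 0, 1], [-8.2, 0, 14.4, 0, 1.8, 0, 1], [-8.6, 0, 14, 0, 1.8, 0, 1], [-9, 0, 13.8, 0, 1.8, 0, 1], [-9.5, 0, 13.5, 0, 1.8, 0, 1], [-9.9, 0, 13.2, 0, 1.6, 0, 1], [0, 0, 0, 0, 0, 0, 1], [0, 0, 0, 0, 0, 0, 1]]]'

```text
t: 7.7
ee_pos: [0.4799, 0.0563, 0.2824]
eef_rot: [3.022, -0.065, 0.815]
wrist_force: [-0.1, 0.3, -0.6]
opening: 0.0196
gripper_force: 50.0
```

```bash
python3 - <<'E'
from h import *
T=pose(); print(T); np.save('T2.npy',T); im=snapshot('wrist')
cv2.imwrite('pics/w2.png',cv2.resize(im,(800,600),interpolation=cv2.INTER_CUBIC)); cv2.imwrite('w2raw.png',im)
tip=T[:3,3]+T[:3,2]*.095
print(proj([[.5613,.0565,.135],tip],'wrist',T)*1.5625, tip)
for n in('scene','top'):
  u=proj([[.5613,.0565,.135],tip],n); print(n,u); im=snapshot(n); cv2.imwrite(n+'2raw.png',im)
E
```

```text
[[ 8.63432048e-01 -4.31040119e-02  5.02620277e-01  4.79852123e-01]
 [-3.72570492e-02 -9.99070590e-01 -2.16764440e-02  5.62732423e-02]
 [ 5.03087478e-01 -1.00119099e-05 -8.64235494e-01  2.82369710e-01]
 [ 0.00000000e+00  0.00000000e+00  0.00000000e+00  1.00000000e+00]]
[[390.24134818 291.63040913]
 [396.09915951 314.50888223]] [0.52760105 0.05421398 0.20026734]
scene [[261.74969125 190.63171273]
 [252.19728249 173.11112009]]
top [[253.70214163 201.11981606]
 [253.80845333 210.36278983]]
```

View pics/w2.png

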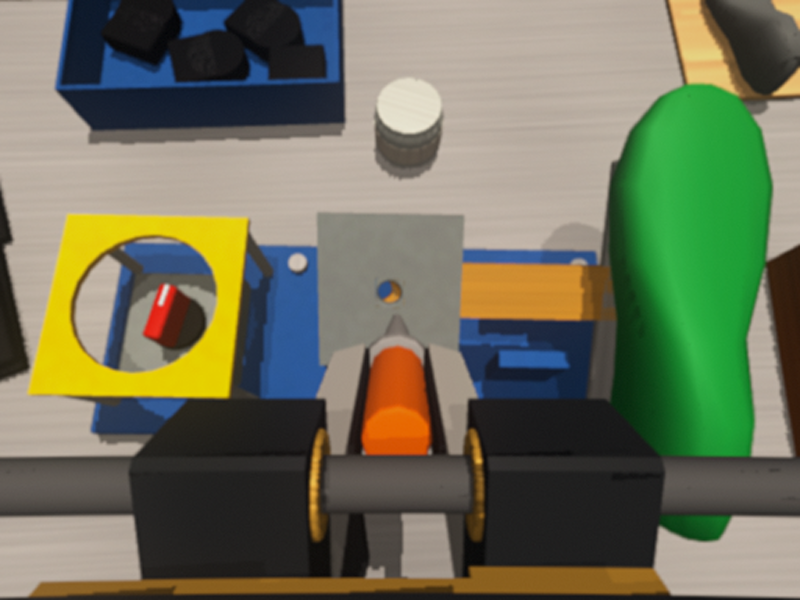

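The wrist view shows the hole at (389,291), within 1 px of the prediction. The tip is at about (398,315), predicted (396,314.5). Brass shows on the right inside the hole, so the carriage is off to the left (+y) as stated. The plate's top edge runs from (319,212) to (464,214).

```bash
python3 - <<'E'
from h import *
T=np.load('T2.npy'); s=1.5625
for z in(.158,.160):
    e=atz(np.array([(319,212),(464,214)])/s,z,'wrist',T); d=e[0]-e[1]; print(z,e,np.linalg.norm(d),'yaw',np.degrees(np.arctan2(-d[0],d[1])))
g=atz(np.array([(67,214),(250,218),(30,393),(230,397)])/s,.107,'wrist',T); print(g); 
for a,b in((0,1),(2,3)): d=g[a]-g[b]; print('gyaw',np.degrees(np.arctan2(-d[0],d[1])))
b=atz(np.array([(590,452),(95,434)])/s,0.,'wrist',T)
H=atz(np.array([(389,291),(387,291)])/s,.135,'wrist',T); print(H)
r=R.from_euler('z',-2.4,degrees=True); ax=r.apply([-.5,0,.866]); yh=r.apply([0,1,0])
H=np.array([H[:,0].mean(),H[1,1]-.0003,.135]); np.save('H.npy',H)
plan(goal(H+ax*.105+yh*.003,30),5)
im=cv2.imread('w2raw.png'); cv2.imwrite('pics/w2c.png',cv2.resize(im[165:225,205:295],None,fx=8,fy=8,interpolation=cv2.INTER_CUBIC))
E
```

```text
0.158 [[0.60794705 0.09894161 0.158     ]
 [0.60271241 0.00853835 0.158     ]] 0.09055468943359919 yaw -3.3139092154726177
0.16 [[0.6069299  0.09866486 0.16      ]
 [0.60173018 0.00886453 0.16      ]] 0.08995074651693401 yaw -3.313909215472645
[[0.63925013 0.28705122 0.107     ]
 [0.63109643 0.15603058 0.107     ]
 [0.51110488 0.29314688 0.107     ]
 [0.50230791 0.16428797 0.107     ]]
gyaw -3.5610483462716176
gyaw -3.905420157448658
[[0.56175991 0.05728013 0.135     ]
 [0.56181498 0.05856486 0.135     ]]
[-0.76, -1.65, 12.77, 0.01, -0.05, -0.01]
x 5
```

View pics/w2c.png

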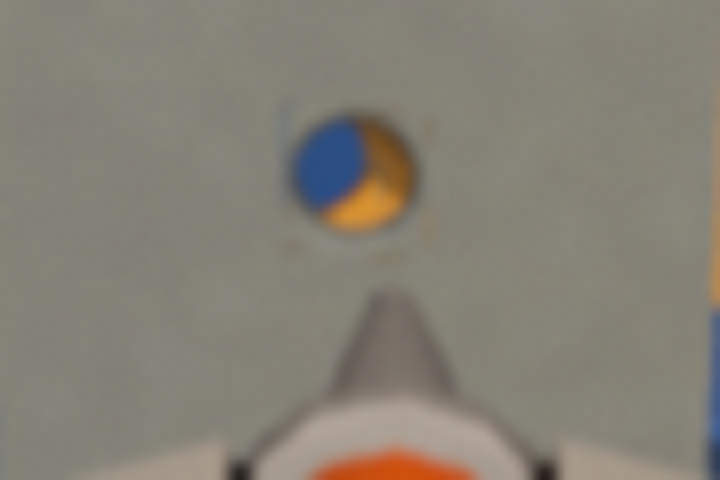

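The enlarged crop puts the hole centre at raw (249.4,186.5) and the tip at column 253.9, which agrees with the model to 0.3 mm. The plate edge gives a jack yaw of about -3.3°.

```bash
cat >> h.py <<'E'
Y=-3.3; H=np.array([.5617,.0574,.135]); rj=R.from_euler('z',Y,degrees=True); ax=rj.apply([-.5,0,.8660]); yh=rj.apply([0,1,0]); sx=rj.apply([.866,0,.5])
def rel(T=None):
    "tip position and axis error in bed_hole frame, mm / deg"
    T=pose() if T is None else T
    t=T[:3,3]+.095*T[:3,2]-H; z=-T[:3,2]
    print('tip x(slope) y z mm',(np.array([t@sx,t@yh,t@ax])*1e3).round(2),'axis',np.degrees([z@sx,z@yh]).round(2))
E
python3 - <<'E'
from h import *
rel(); plan(goal(H+ax*.103+yh*.003,30,Y),5)
E
```

```text
tip x(slope) y z mm [ 4.03 -4.94 73.79] axis [-0.26 -0.43]
[-0.76, -1.64, 13.17, -0.08, -0.05, 0.15]
[-0.75, -1.66, 13.17, -0.08, -0.05, 0.15]
[-0.74, -1.68, 13.16, -0.08, -0.05, 0.15]
[-0.74, -1.69, 13.16, -0.08, -0.05, 0.15]
[-0.73, -1.71, 13.16, -0.08, -0.05, 0.15]
```

Call:
arm_command --series '[[[-0.8, -1.7, 13, -0.1, 0, 0.15, 1], [-0.7, -1.7, 13, -0.1, 0, 0.15, 1], [-0.7, -1.7, 13, -0.1, 0, 0.15, 1], [-0.7, -1.7, 13, -0.1, -0.1, 0.15, 1], [-0.7, -1.7, 13, 0, -0.1, 0.15, 1], [0, 0, 0, 0, 0, 0, 1], [0, 0, 0, 0, 0, 0, 1], [0, 0, 0, 0, 0, 0, 1], [0, 0, 0, 0, 0, 0, 1], [0, 0, 0, 0, 0, 0, 1]]]'

```text
t: 9.1
ee_pos: [0.5098, 0.0636, 0.2242]
eef_rot: [3.019, -0.087, 0.81]
wrist_force: [0.1, 0.4, -1.2]
opening: 0.0193
gripper_force: 50.0
```

```bash
python3 - <<'E'
from h import *
T=pose(); rel(T); im=snapshot('wrist'); np.save('T3.npy',T)
tip=T[:3,3]+T[:3,2]*.095; u=proj([H,tip],'wrist',T); print(u)
x,y=[int(v) for v in u.mean(0)]; x-=50;y-=35; print(x,y)
cv2.imwrite('pics/w3c.png',cv2.resize(im[y:y+70,x:x+100],None,fx=8,fy=8,interpolation=cv2.INTER_CUBIC))
E
```

```text
tip x(slope) y z mm [-0.53  3.25  8.4 ] axis [-0.03 -0.03]
[[257.51956691 198.07542179]
 [253.52619895 201.29186157]]
205 164
```

View pics/w3c.png

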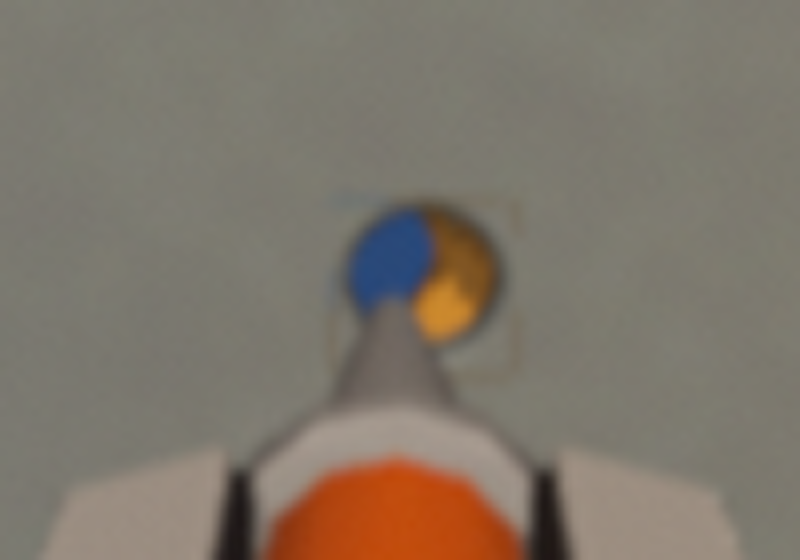

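The tip is over the open (blue) part of the carriage hole, and the hole lies within 0.6 px of the model. Inserting now, with the lateral offset blended out on the way down.

Call:
arm_command --series '[[[0.5, 0, 4.5, 0, 0, 0, 1], [0, 0, 4.5, 0, 0, 0, 1], [0, 0, 4.5, 0, 0, 0, 1], [0, 0, 4.5, 0, 0, 0, 1], [0, 0, 4.5, 0, 0, 0, 1], [0, 0.5, 4, 0, 0, 0, 1], [0, 0.5, 4, 0, 0, 0, 1], [0, 0.5, 4, 0, 0, 0, 1], [0, 0.5, 4, 0, 0, 0, 1], [0, 0, 0, 0, 0, 0, 1]]]'

```text
t: 10.4
ee_pos: [0.5296, 0.0607, 0.1908]
eef_rot: [3.02, -0.087, 0.81]
wrist_force: [2.0, 2.9, -2.2]
opening: 0.0191
gripper_force: 50.0
```

```bash
python3 - <<'E'
from h import *
rel(); o=observe(); print(o['wrist_force'],o['wrist_torque'])
E
```

```text
tip x(slope) y z mm [ 1.000e-02  1.500e+00 -3.055e+01] axis [-0.04 -0.06]
[ 1.99518861  2.93681949 -2.21693005] [ 0.7159351  -0.1203954   0.43008193]
```

Call:
arm_command --series '[[[0, 0.4, 3.5, 0, 0, 0, 1], [0, 0.4, 3.5, 0, 0, 0, 1], [0, 0.4, 3.5, 0, 0, 0, 1], [0, 0.3, 3.5, 0, 0, 0, 1], [0, 0, 3, 0, 0, 0, 1], [0, 0, 3, 0, 0, 0, 1], [0, 0, 3, 0, 0, 0, 1], [0, 0, 3, 0, 0, 0, 1], [0, 0, 0, 0, 0, 0, 1], [0, 0, 0, 0, 0, 0, 1]]]'

```text
t: 11.65
ee_pos: [0.5424, 0.0582, 0.1683]
eef_rot: [3.019, -0.087, 0.811]
wrist_force: [4.9, 3.1, -2.6]
opening: 0.0193
gripper_force: 50.0
```

```bash
python3 - <<'E'
from h import *
rel(); o=observe(); print(o['wrist_force'],o['wrist_torque'])
E
```

```text
tip x(slope) y z mm [ 4.000e-02 -2.600e-01 -5.655e+01] axis [-0.06 -0.03]
[ 4.88552257  3.14539647 -2.58809115] [ 0.57264267 -0.68784446  0.36211135]
```

Call:
arm_command --series '[[[0, 0, 2, 0, 0, 0, 1], [0, 0, 2, 0, 0, 0, 1], [0, 0, 2, 0, 0, 0, 1], [0, 0, 2, 0, 0, 0, 1], [0, 0, 1.5, 0, 0, 0, 1], [0, 0, 1, 0, 0, 0, 1], [0, 0, 0, 0, 0, 0, 1], [0, 0, 0, 0, 0, 0, 1], [0, 0, 0, 0, 0, 0, 1], [0, 0, 0, 0, 0, 0, 1]]]'

```text
t: 12.9
ee_pos: [0.5476, 0.058, 0.1595]
eef_rot: [3.019, -0.087, 0.81]
wrist_force: [2.5, 3.1, 4.3]
opening: 0.0193
gripper_force: 50.0
```

```bash
python3 - <<'E'
from h import *
rel(); o=observe(); print(o['wrist_force'],o['wrist_torque'], 'axial',o['wrist_force']@ax)
E
```

```text
tip x(slope) y z mm [  0.08  -0.18 -66.72] axis [-0.04 -0.03]
[2.50845076 3.11613656 4.25507776] [ 0.6312713  -0.55195358  0.31204544] axial 2.5224403837421643
```

Call:
arm_command --series '[[[0, 0, 0.7, 0, 0, 0, 1], [0, 0, 0.7, 0, 0, 0, 1], [0, 0, 0.6, 0, 0, 0, 1], [0, 0, 0, 0, 0, 0, 1], [0, 0, 0, 0, 0, 0, 1], [0, 0, 0, 0, 0, 0, 1], [0, 0, 0, 0, 0, 0, 1], [0, 0, 0, 0, 0, 0, 1], [0, 0, 0, 0, 0, 0, 1], [0, 0, 0, 0, 0, 0, 1]]]'

```text
t: 14.15
ee_pos: [0.5479, 0.058, 0.1595]
eef_rot: [3.02, -0.084, 0.806]
wrist_force: [-22.5, 1.4, 27.7]
opening: 0.0193
gripper_force: 50.0
```

```bash
python3 - <<'E'
from h import *
rel(); o=observe(); print(o['wrist_force'],'axial',o['wrist_force']@ax)
im=snapshot('wrist'); u=proj(H,'wrist')[0]; x,y=int(u[0])-60,int(u[1])-40; print(u,x,y)
cv2.imwrite('pics/w4c.png',cv2.resize(im[y-10:y+80,x:x+120],None,fx=6,fy=6,interpolation=cv2.INTER_CUBIC))
E
```

```text
tip x(slope) y z mm [  0.15  -0.13 -66.87] axis [ 0.1  -0.02]
[-22.478336     1.42972714  27.7124962 ] axial 35.2607035305686
[253.34207288 229.74584132] 193 189
```

The collar is home: depth 66.9 of 67 mm, axial force 35 N. I'll ease the load, release and back off along the axis.

Call:
arm_command --series '[[[0, 0, -1.5, 0, 0, 0, 1], [0, 0, 0, 0, 0, 0, 1], [0, 0, 0, 0, 0, 0, 0.3], [0, 0, 0, 0, 0, 0, 0], [0, 0, 0, 0, 0, 0, -0.2], [0, 0, -15, 0, 0, 0, -0.2], [0, 0, -35, 0, 0, 0, -0.2], [0, 0, -40, 0, 0, 0, 0], [0, 0, -25, 0, 0, 0, 0.15], [0, 0, 0, 0, 0, 0, 0.15]]]'

```text
t: 15.45
ee_pos: [0.4907, 0.0611, 0.2603]
eef_rot: [3.017, -0.087, 0.815]
wrist_force: [-0.3, 0.7, -0.3]
opening: 0.04
gripper_force: 0.0
```

```bash
python3 - <<'E'
from h import *
T=pose(); print(T[:3,3],observe()['opening']); im=snapshot('wrist'); np.save('T4.npy',T)
cv2.imwrite('pics/w4.png',cv2.resize(im,(800,600),interpolation=cv2.INTER_CUBIC))
K=H+yh*.170; K[2]=.071; print('K',K)
g=H+ax*np.array([[.0605],[0.0]]); print(proj(np.r_[g,[K]],'wrist',T)*1.5625)
plan(goal([K[0],K[1],.25],0,Y),8)
E
```

```text
[0.49069503 0.06111619 0.26026122] 0.0399664905083425
K [0.57148588 0.22711811 0.071     ]
[[395.40591142 323.2067238 ]
 [395.52152418 296.52059116]
 [155.6006692  323.73156304]]
[7.22, -21.3, 5.39, -0.0, -3.76, 0.0]
[7.55, -21.3, 4.91, -0.0, -3.76, 0.0]
[7.86, -21.3, 4.4, -0.0, -3.76, 0.0]
[8.13, -21.3, 3.88, -0.0, -3.76, 0.0]
[8.37, -21.3, 3.33, -0.0, -3.76, 0.0]
[8.57, -21.3, 2.78, -0.0, -3.76, 0.0]
[8.73, -21.3, 2.21, -0.0, -3.76, 0.0]
[8.86, -21.3, 1.63, -0.0, -3.76, 0.0]
```

View pics/w4.png

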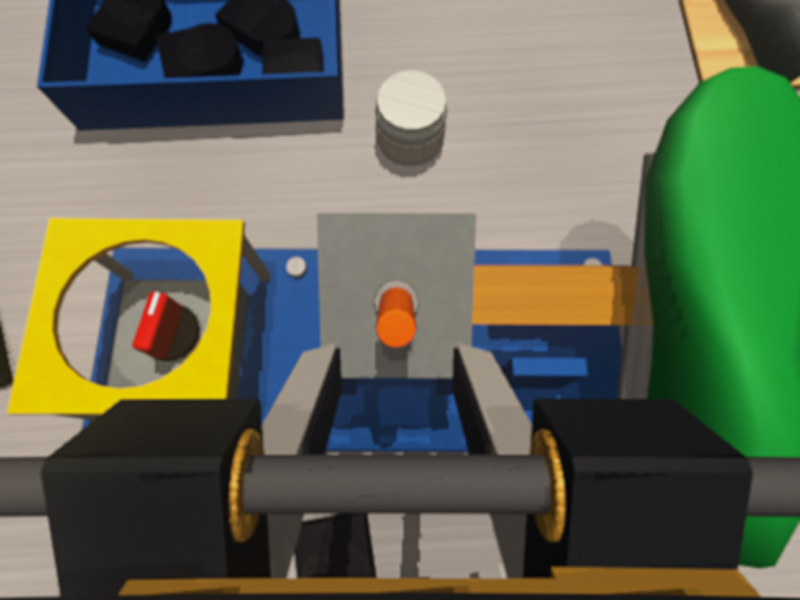

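The drift stands in place at (396,323), as predicted, and the knob is at about (158,325). Moving above the guard opening.

Call:
arm_command --series '[[[7.2, -21.3, 5.4, 0, -3.8, 0, 0.15], [7.5, -21.3, 5, 0, -3.8, 0, 0.15], [7.9, -21.3, 4.4, 0, -3.8, 0, 0.15], [8.1, -21.3, 3.9, 0, -3.8, 0, 0.15], [8.4, -21.3, 3.3, 0, -3.7, 0, 0.15], [8.6, -21.3, 2.8, 0, -3.7, 0, 0.15], [8.7, -21.3, 2.2, 0, -3.7, 0, 0.15], [8.9, -21.3, 1.6, 0, -3.7, 0, 0.15], [0, 0, 0, 0, 0, 0, 0.15], [0, 0, 0, 0, 0, 0, 0.15]]]'

```text
t: 16.75
ee_pos: [0.5708, 0.2267, 0.2481]
eef_rot: [3.14, -0.09, -0.003]
wrist_force: [-0.1, 0.4, -0.2]
opening: 0.0399
gripper_force: 0.0
```

```bash
python3 - <<'E'
from h import *
o=observe(); T=pose(o); print(T.round(3),o['opening'],o['qpos']); im=snapshot('wrist'); np.save('T5.npy',T)
cv2.imwrite('pics/w5.png',cv2.resize(im,(800,600),interpolation=cv2.INTER_CUBIC))
K=H+yh*.170; K[2]=.084; print(proj(K,'wrist',T)*1.5625)
m=((im[...,2]>130)&(im[...,1]<60)&(im[...,0]<60)).astype(np.uint8); c,_=cv2.findContours(m,0,1); c=max(c,key=cv2.contourArea); print(cv2.minAreaRect(c))
E
```

```text
[[ 0.998 -0.057 -0.002  0.571]
 [-0.057 -0.998 -0.     0.227]
 [-0.002  0.    -1.     0.248]
 [ 0.     0.     0.     1.   ]] 0.03985272188725441 [1.93666447e-01 1.41250284e-01 1.62427708e+00 6.86043973e-05
 1.37814879e+00 1.82188846e+00]
[[395.25358174 286.4454117 ]]
((253.09344482421875, 181.61410522460938), (13.181547164916992, 40.375572204589844), 10.885525703430176)
```

View pics/w5.png

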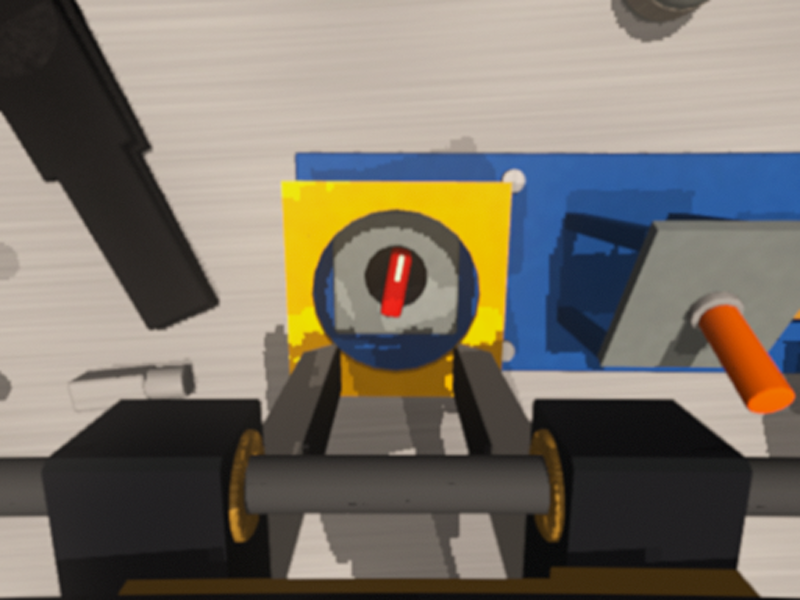

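The knob bar is centred at about (396,283), leaning about 10.9° clockwise, so it stands at roughly 0.19 rad. Joint 6 is at 1.82 of 2.74, which leaves too little clockwise room, so I'll turn the tool about half a turn back first.

Call:
arm_command --series '[[[0, 0, 0, 0, 0, -10, 0.15], [0, 0, 0, 0, 0, -10, 0.15], [0, 0, 0, 0, 0, -10, 0.15], [0, 0, 0, 0, 0, -10, 0.15], [0, 0, 0, 0, 0, -10, 0.15], [0, 0, 0, 0, 0, -10, 0.15], [0, 0, 0, 0, 0, -10, 0.15], [0, 0, 0, 0, 0, -10, 0.15], [0, 0, 0, 0, 0, -10, 0.15], [0, 0, 0, 0, 0, -10, 0.15]]]'

```text
t: 18.05
ee_pos: [0.5709, 0.2265, 0.25]
eef_rot: [2.081, 2.353, 0.001]
wrist_force: [0.4, -0.3, -0.6]
opening: 0.0399
gripper_force: 0.0
```

Call:
arm_command --series '[[[0, 0, 0, 0, 0, -10, 0.15], [0, 0, 0, 0, 0, -10, 0.15], [0, 0, 0, 0, 0, -10, 0.15], [0, 0, 0, 0, 0, -10, 0.15], [0, 0, 0, 0, 0, -10, 0.15], [0, 0, 0, 0, 0, -10, 0.15], [0, 0, 0, 0, 0, -9, 0.15], [0, 0, 0, 0, 0, 0, 0.15], [0, 0, 0, 0, 0, 0, 0.15], [0, 0, 0, 0, 0, 0, 0.15]]]'

```text
t: 19.3
ee_pos: [0.5714, 0.2271, 0.2499]
eef_rot: [0.393, 3.117, 0.001]
wrist_force: [-0.4, 0.1, 0.1]
opening: 0.04
gripper_force: 0.0
```

```bash
python3 - <<'E'
from h import *
T5=np.load('T5.npy'); K1=atz([253.1,181.6],.082,'wrist',T5)[0]; print('K',K1)
o=observe(); T=pose(o); print(T.round(3),o['qpos'].round(2)); im=snapshot('wrist')
m=((im[...,2]>130)&(im[...,1]<60)&(im[...,0]<60)).astype(np.uint8); c,_=cv2.findContours(m,0,1); c=max(c,key=cv2.contourArea); r=cv2.minAreaRect(c); print(r)
K2=atz(r[0],.082,'wrist',T)[0]; print(K2); K=(K1+K2)/2
d=T[:3,:3].T@(np.r_[K[:2],.073]-T[:3,3]); print('shift',d*1e3)
E
```

```text
K [0.5699432  0.22690834 0.082     ]
[[-0.969  0.248  0.     0.571]
 [ 0.248  0.969  0.001  0.227]
 [-0.     0.001 -1.     0.25 ]
 [ 0.     0.     0.     1.   ]] [ 0.19  0.14  1.62  0.    1.38 -1.13]
((253.5, 179.5), (39.0, 13.0), 90.0)
[0.5702778  0.22766223 0.082     ]
shift [  1.2855942   -0.23130057 176.91824467]
```

The bar is now aligned with the tool, and both views agree on its centre to within 1 mm. Descending through the guard and closing.

Call:
arm_command --series '[[[1.3, 0, 20, 0, 0, 0, 0.15], [0, 0, 40, 0, 0, 0, 0.15], [0, 0, 40, 0, 0, 0, 0.15], [0, 0, 35, 0, 0, 0, 0.15], [0, 0, 25, 0, 0, 0, 0.15], [0, 0, 15, 0, 0, 0, 0.15], [0, 0, 2, 0, 0, 0, 0.15], [0, 0, 0, 0, 0, 0, 0.5], [0, 0, 0, 0, 0, 0, 1], [0, 0, 0, 0, 0, 0, 1]]]' --grip_force 25

```text
t: 20.6
ee_pos: [0.5707, 0.2273, 0.0738]
eef_rot: [0.39, 3.116, -0.001]
wrist_force: [-1.7, -6.1, 7.7]
opening: 0.0138
gripper_force: 24.9
```

Call:
arm_command --series '[[[0, 0, -0.5, 0, 0, 4, 1], [0, 0, 0, 0, 0, 8, 1], [0, 0, 0, 0, 0, 8, 1], [0, 0, 0, 0, 0, 8, 1], [0, 0, 0, 0, 0, 8, 1], [0, 0, 0, 0, 0, 8, 1], [0, 0, 0, 0, 0, 8, 1], [0, 0, 0, 0, 0, 8, 1], [0, 0, 0, 0, 0, 6, 1], [0, 0, 0, 0, 0, 0, 1]]]'

```text
t: 21.85
ee_pos: [0.5703, 0.2269, 0.0739]
eef_rot: [2.023, 2.402, -0.001]
wrist_force: [-1.5, -4.1, 2.7]
opening: 0.0134
gripper_force: 25.0
```

Call:
arm_command --series '[[[0, 0, 0, 0, 0, 2, 1], [0, 0, 0, 0, 0, 2, 1], [0, 0, 0, 0, 0, 2, 1], [0, 0, 0, 0, 0, 1, 1], [0, 0, 0, 0, 0, 0, 1], [0, 0, 0, 0, 0, 0, 1], [0, 0, 0, 0, 0, 0, 1], [0, 0, 0, 0, 0, 0, 1], [0, 0, 0, 0, 0, 0, 1], [0, 0, 0, 0, 0, 0, 1]]]'

```text
t: 23.1
ee_pos: [0.5703, 0.2269, 0.0739]
eef_rot: [2.165, 2.275, -0.002]
wrist_force: [-0.8, -5.3, 3.4]
opening: 0.0135
gripper_force: 25.0
```

```bash
python3 - <<'E'
from h import *
o=observe(); x=-pose(o)[:3,0]; y=np.degrees(np.arctan2(x[1],x[0])); print('knob rad',np.radians(Y-y),o['wrist_torque'],o['wrist_force'])
E
```

```text
knob rad 1.463757788918902 [-1.04869708  0.24630658  0.16093171] [-0.79696157 -5.33411804  3.44085855]
```

Call:
arm_command --series '[[[0, 0, 0, 0, 0, 2, 1], [0, 0, 0, 0, 0, 1, 1], [0, 0, 0, 0, 0, 0, 1], [0, 0, 0, 0, 0, 0, 0.5], [0, 0, 0, 0, 0, 0, 0.15], [0, 0, 0, 0, 0, 0, 0.15], [0, 0, -15, 0, 0, 0, 0.15], [0, 0, -40, 0, 0, 0, 0.15], [0, 0, -45, 0, 0, 0, 0.15], [0, 0, -20, 0, 0, 0, 0.15]]]'

```text
t: 24.35
ee_pos: [0.5717, 0.228, 0.1975]
eef_rot: [2.225, 2.214, 0.008]
wrist_force: [0.2, 0.4, -0.3]
opening: 0.0402
gripper_force: 0.0
```

Call:
arm_command --series '[[[0, 0, -20, 0, 0, 0, 0.15], [0, 0, -30, 0, 0, 0, 0.15], [0, 0, -30, 0, 0, 0, 0.15], [0, 0, 0, 0, 0, 0, 0.15], [0, 0, 0, 0, 0, 0, 0.15], [0, 0, 0, 0, 0, 0, 0.15], [0, 0, 0, 0, 0, 0, 0.15], [0, 0, 0, 0, 0, 0, 0.15], [0, 0, 0, 0, 0, 0, 0.15], [0, 0, 0, 0, 0, 0, 0.15]]]'

```text
t: 25.6
ee_pos: [0.5702, 0.2276, 0.2734]
eef_rot: [-2.227, -2.216, -0.001]
wrist_force: [0.7, -0.1, -0.1]
opening: 0.0401
gripper_force: 0.0
```

```bash
python3 - <<'E'
from h import *
im=snapshot('wrist'); T=pose(); print(T[:3,3])
m=((im[...,2]>130)&(im[...,1]<60)&(im[...,0]<60)).astype(np.uint8); c,_=cv2.findContours(m,0,1); c=max(c,key=cv2.contourArea); r=cv2.minAreaRect(c); print(r)
b=cv2.boxPoints(r); w=atz(b,.084,'wrist',T); print([ (np.linalg.norm(w[i]-w[i-1]).round(3),np.degrees(np.arctan2(*(w[i]-w[i-1])[1::-1])).round(1)) for i in range(4)])
s=snapshot('scene'); u=proj(H+ax*.03,'scene')[0].astype(int); print(u)
cv2.imwrite('pics/end.png',np.hstack([cv2.resize(im,(400,300)),cv2.resize(s[u[1]-45:u[1]+45,u[0]-60:u[0]+60],(400,300),interpolation=cv2.INTER_CUBIC)]))
E
```

```text
[0.570234   0.22757329 0.27339597]
((234.00003051757812, 359.5000305175781), (3.535533905029297, 27.577163696289062), 45.0)
[(np.float64(0.005), np.float64(129.9)), (np.float64(0.036), np.float64(48.1)), (np.float64(0.005), np.float64(-49.3)), (np.float64(0.036), np.float64(-131.8))]
[258 183]
```

View pics/end.png

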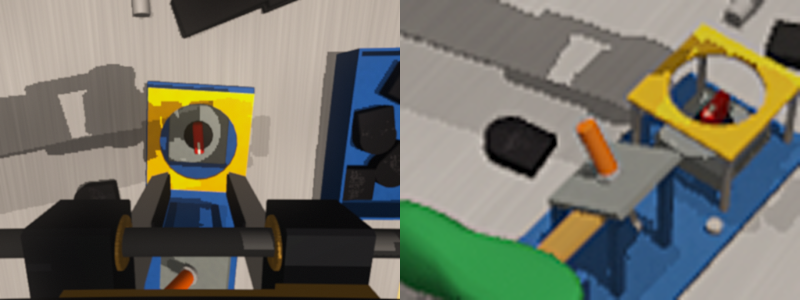

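The final view shows the drift seated with its collar on the plate at (608,172). The knob bar at (199,138) is parallel to the tool, at about 1.45 rad, and the gripper is clear of everything. Handing in.

```bash
python3 -c "
from rig import finish_job; print(finish_job())"
```

```text
the job is handed in; nothing more can be done
None
```

I handed the job in at about 26 s: the drift is seated in the bed plate with its collar home, and the clamp knob is turned clockwise to about 1.45 rad, its stop. I saw no bystander contact, but `finish_job()` gave no verdict.

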